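# Clamp the tube rack on the shaker

### The job

Clamp the tube rack down on the little bench shaker before a run: with a fingertip or the back of the fingers, push the steel clamp strap round over the rack until it meets its stop, and only then push the raised cam lever all the way down so that the strap's foot presses on the rack. Nothing is to be picked up or carried: leave the rack in its nest and the bottles and other small things where they stand, and finish with the hand clear of everything.

Things in the scene. Friction and masses are not known exactly. Their poses are not given: they have to be found in the camera images.
- shaker: white bench shaker, fixed to the worktop, 130 mm (its x) by 210 mm (its y); origin at the centre of its underside on the worktop, its x pointing from its front face (black knob and display) to its back, y to the left, z up. Its aluminium platform is 46 mm above the worktop. The clamp's upright post stands on the platform at (0, -75 mm).
- tube_rack: loose blue 18-hole tube rack, 62 x 125 x 36 mm, lying in a nest of 9 mm high rails on the platform, its top 82 mm above the worktop; origin at the centre of its underside, z up. It lies with its centre at about (0, +25 mm) of the shaker, long side along the shaker's y.
- strap_bar: the steel strap of the clamp: a level bar 22 mm wide and 12 mm thick, middle 103 mm above the worktop, reaching from the post to 110 mm from the post's axis, with a rubber foot (22 mm across, its underside about 3.5 mm above the rack while the lever is up) under it at 90 mm. Origin on the post's axis at mid thickness; its -x axis points along the bar to the foot end. Within 43 mm round the post's axis it sits in a steel yoke that turns with it.
- strap (a joint): swing of the strap about the upright post: 0 = pointing to the front (shaker's -x), grows clockwise seen from above, 1.571 = pointing to shaker +y across the middle of the rack, against its stop. Stiff (about 0.16 N m of friction): it stays where it is left.
- pivot (a point): point on the post's axis, 103 mm above the worktop, at the middle of the bar's thickness
- strap_end (a point): middle of the strap's thickness above the foot, 90 mm from the post's axis
- cam_lever (a joint): cam lever on the strap's yoke, at the end away from the foot: 0 = raised (75 degrees above level, leaning away from the foot), grows as it is pushed down and away from the foot, 1.2 = fully down at its stop (6 degrees above level, pointing straight away from the foot). Friction 0.16 N m, up to 0.3 N m in the last 0.2 rad as the foot meets the rack; it stays where it is left.
- lever_pin (a point): the lever's hinge pin, level and square to the strap, 32 mm from the post's axis on the side away from the foot, 85 mm above the worktop
- lever_handle (a point): point to push: middle of the upper face of the lever's black handle (the face that looks to the foot side when raised, and up when down), 75 mm along the lever from its pin and 5 mm above its middle line. The handle is 20 mm wide and 10 mm thick and runs from 39 to 97 mm from the pin.
- vial: loose capped glass vial, 22 mm across, 50 mm tall, standing behind the shaker; bystander
- dropper_bottle: loose white dropper bottle with a red cap, 34 mm across, 75 mm tall, standing in front of the shaker; bystander
- amber_bottle: loose amber bottle with a black cap, 48 mm across, 98 mm tall, right of the shaker; bystander
- beaker: loose beaker, 50 mm across, 66 mm tall, right of the shaker; bystander
- timer: loose white timer, 66 x 62 x 20 mm, lying to the left; bystander
- petri_dish: loose petri dish, 61 mm across, 16 mm tall, lying to the left; bystander
Things that resemble listed ones, but are neither listed nor needed, are in the scene too. There is more than one size of the tube_rack; the job needs the larger.

How it is judged:
By the outcome, as a careful person would: the job done as asked, in the order asked, and still so for the second after the job is handed in, with the robot touching nothing.
It also fails if it takes over 58 s, if anything falls off the work surface, if the arm or the gripper's body presses on something with over 40 N, if the wrist force passes 120 N, or if a joint passes its speed limit or range.

### The arm

A 7-joint arm with a two-finger parallel gripper is mounted at the origin on a cart in front of the work surface, level with it; the furniture and walls round the work are solid. World frame = base frame: x ahead of the robot, y to its left, z up, the work surface at z = 0. Lengths are in m, angles in rad, forces in N, time in s.
With the tool pointing down it reaches from about 0.35 to 0.9 m from the base axis. Payload 8.1 kg.
Tool frame: the origin (TCP) lies midway between the tips of the shut fingers; the grasp point (between the pads) lies 19 mm behind it; z points along the fingers, y is the line along which they close (so a half turn about z gives the same grasp; the last joint's range is limited). The gripper opens to 92 mm and grips with 3 to 60 N. Pads are 19 mm wide; open, the fingers measure 130 mm over their backs; the gripper's body (75 mm by 190 mm) begins 47 mm behind the grasp point.
Start: joints at [-1.26, 0.434, 0.025, 1.573, -0.012, 1.134, -0.075], TCP at [0.251, 0.572, 0.227] pointing down, gripper open.
Joint ranges: [-2.62, 2.62], [-0.44, 2.09], [-1.27, 1.32], [0.08, 2.57], [-1.32, 4.46], [0.12, 2], [-2.74, 2.74]. Speed limits (rad/s): [2.22, 2.22, 3.01, 3.01, 3.14, 3.14, 3.14].

### API

Orientations are given as a rotation vector (axis times angle).
In Python, from cell import observe, get_image, camera_model, sign_off, recognise, silhouettes gives the robot as it stands.
- The arm moves only by the tool apply_moves, never from a script. Its argument "motion" is a list of rows, each an object of numbers: "x", "y", "z": the shift along the world's x, y, z in cm; "yaw": the turn about the world's z in degrees; "hand": the opening, from -1 (shut) to 1 (fully open), so that 0 is half open. In form: [{"x": .., "y": .., "z": .., "yaw": .., "hand": ..}, ...]. A call has 1 to 10 rows; each row is the pose to reach, as a shift and turn from the pose commanded when the call began; what a row does not reach only later rows make up. A row lasts 1/8 s, in which the tool goes at most 62.5 mm and 10.7 degrees, less where a joint would pass 70% of its speed; a pose out of reach is approached as far as the arm can. A call with a gripper value outside its range is refused whole. The fingers move at their own pace and stop on an object; "newtons" is the grip in N (left out, the last holds). Time passes only in rows, so rows that repeat a pose let the fingers close. It gives the time, the measured TCP pose, the force, the opening and the grip force at its end, in the units of the state.
- observe(): the state, without advancing time (a new reading comes with each control period).
- get_image(name): name is "scene" or "top" or "wrist"; returns the picture (384x512x3 uint8, blue, green, red); there is no depth.
- camera_model(name): a dict with "camera_matrix" (3x3 intrinsics, pixels), "T" (4x4, takes a point from camera to world coordinates). Camera axes: x right, y up, looking along -z (the intrinsics and any distortion apply to the point x, -y, -z); pixel columns grow to the right and rows downward; lengths in m; the calibration is good to about 2 mm. A picture is of the moment at which its call begins: read the wrist's pose just before it. camera_model takes no time and is no camera call; for the wrist camera it gives the pose at the moment of the call.
- sign_off(): hands the job in; it is judged then, once.
Trained networks look in the newest picture that a camera, given by its name, has taken for a name from the list of things; names that differ only in an ending like _2 or _b are one class to them, and where a whole thing is asked for, a point or a joint stands for the part that bears it (a point fixed in the world has none). Each returns a list of dicts, best first, with "p" (0 to 1); they miss things now and then, are a little off and sometimes report something else, mostly with a low value. They report only what shows in the picture. A call takes as long as a camera call. They do not tell look-alikes from the thing itself.
- recognise(query, camera): "rect" ([left, top, right, bottom] in pixels, round what is visible of it).
- silhouettes(query, camera): "mask" (384x512 bool, what is visible of it) and "rect" ([left, top, right, bottom] in pixels, round what is visible of it).
The state is a dict: "clock": time; "joints": joint angles; "dq": joint speeds; "joint_efforts": joint torques, N m; "position": TCP position; "ee_rot": TCP orientation; "force": force on the tool from outside, world axes, zero at the start; "ft_torque": the same for the moment, N m; "width": opening from 0.0 (shut) to 1.0 (fully open); "gripper_force": force on a finger pad.
Only numpy, scipy, OpenCV 4.12 (cv2) and the standard library are available. Lean on these libraries where they do the work, as an engineer would, in place of code of your own. Each camera call takes 0.05 s, during which the arm holds its last target. There are 200 camera calls.

## Working session

There is one attempt and no reset: what is moved stays moved. The work goes in short steps, Python scripts to look and compute and a tool call to move; the robot and the scene stay as the last step left them, time stands still between calls to the robot, and variables do not carry over. Pictures are saved under pics/ and viewed, at most 10 in all, crops included, and the job is handed in when it is done.

Besides the shell and the picture viewer there is one more tool, called after "Emit:" as a command line: name --argument value ..., lists and objects as JSON in quotes. apply_moves: Moves the arm, as the interface text tells. Its arguments: {"type":"object","properties":{"motion":{"type":"array","items":{"type":"object","properties":{"x":{"type":"number"},"y":{"type":"number"},"z":{"type":"number"},"yaw":{"type":"number"},"hand":{"type":"number"}}}},"newtons":{"type":"number"}},"required":["motion"]}

```bash
mkdir -p pics; cat > h.py <<'E'
import numpy as np,cv2
from cell import *
def ray(cam,u,v,z,m=None):
    m=m or camera_model(cam);K=np.array(m["camera_matrix"]);T=np.array(m["T"])
    d=np.linalg.inv(K)@[u,v,1];d=T[:3,:3]@[d[0],-d[1],-d[2]];o=T[:3,3]
    return o+d*(z-o[2])/d[2]
def proj(cam,p):
    m=camera_model(cam);K=np.array(m["camera_matrix"]);T=np.array(m["T"])
    c=T[:3,:3].T@(np.array(p)-T[:3,3]);q=K@[c[0],-c[1],-c[2]];return q[:2]/q[2]
E
python3 - <<'E'
from h import *
print(camera_model("top"))
for c in("top","scene"):
    im=get_image(c);cv2.imwrite(f"pics/{c}.png",cv2.resize(im,(800,600),interpolation=cv2.INTER_CUBIC))
    for n in("shaker","tube_rack","strap_bar","cam_lever","amber_bottle","beaker","dropper_bottle","vial"):
        for r in recognise(n,c)[:2]:
            q=r["rect"];print(c,n,round(r["p"],2),np.round(q),ray(c,(q[0]+q[2])/2,(q[1]+q[3])/2,.08).round(3))
E
```

```text
{'camera_matrix': array([[413.19766662,   0.        , 257.15568649],
       [  0.        , 413.19766662, 192.06795859],
       [  0.        ,   0.        ,   1.        ]]), 'T': array([[-1.29620911e-03,  9.82904437e-01, -1.84111886e-01,
         3.02667526e-01],
       [-9.99992408e-01, -5.97455111e-04,  3.85069102e-03,
        -6.85005124e-02],
       [ 3.67486270e-03,  1.84115480e-01,  9.82897749e-01,
         1.41833840e+00],
       [ 0.00000000e+00,  0.00000000e+00,  0.00000000e+00,
         1.00000000e+00]])}
top shaker 0.75 [248. 177. 313. 231.] [ 0.513 -0.149  0.08 ]
top shaker 0.56 [282. 178. 318. 229.] [ 0.515 -0.215  0.08 ]
top tube_rack 0.74 [200. 207. 221. 234.] [0.46  0.077 0.08 ]
top tube_rack 0.56 [257. 181. 290. 208.] [ 0.545 -0.127  0.08 ]
top strap_bar 0.62 [285. 187. 312. 228.] [ 0.502 -0.21   0.08 ]
top cam_lever 0.48 [304. 178. 320. 191.] [ 0.579 -0.256  0.08 ]
top amber_bottle 0.48 [354. 190. 374. 204.] [ 0.537 -0.424  0.08 ]
top beaker 0.73 [357. 221. 374. 234.] [ 0.436 -0.426  0.08 ]
top beaker 0.45 [354. 183. 374. 202.] [ 0.552 -0.426  0.08 ]
top vial 0.38 [279. 169. 281. 179.] [ 0.615 -0.149  0.08 ]
scene shaker 0.73 [290. 170. 332. 217.] [ 0.576 -0.191  0.08 ]
scene shaker 0.57 [259. 173. 334. 236.] [ 0.501 -0.161  0.08 ]
scene tube_rack 0.79 [264. 185. 310. 206.] [ 0.54  -0.121  0.08 ]
scene tube_rack 0.67 [214. 204. 229. 225.] [0.383 0.038 0.08 ]
scene strap_bar 0.62 [292. 196. 329. 214.] [ 0.511 -0.203  0.08 ]
scene strap_bar 0.44 [291. 169. 334. 215.] [ 0.586 -0.193  0.08 ]
scene cam_lever 0.74 [319. 168. 335. 196.] [ 0.663 -0.224  0.08 ]
scene cam_lever 0.58 [376. 201. 396. 234.] [ 0.511 -0.431  0.08 ]
scene amber_bottle 0.67 [378. 200. 396. 236.] [ 0.509 -0.433  0.08 ]
scene beaker 0.82 [375. 234. 390. 260.] [ 0.368 -0.433  0.08 ]
scene beaker 0.64 [292. 196. 327. 216.] [ 0.502 -0.201  0.08 ]
scene dropper_bottle 0.52 [246. 205. 260. 230.] [ 0.398 -0.056  0.08 ]
```

View pics/top.png

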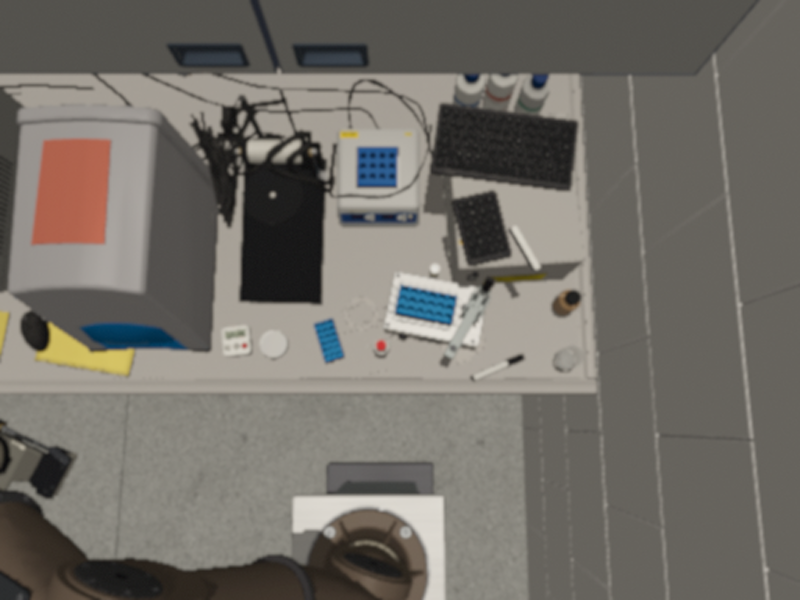

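View pics/scene.png

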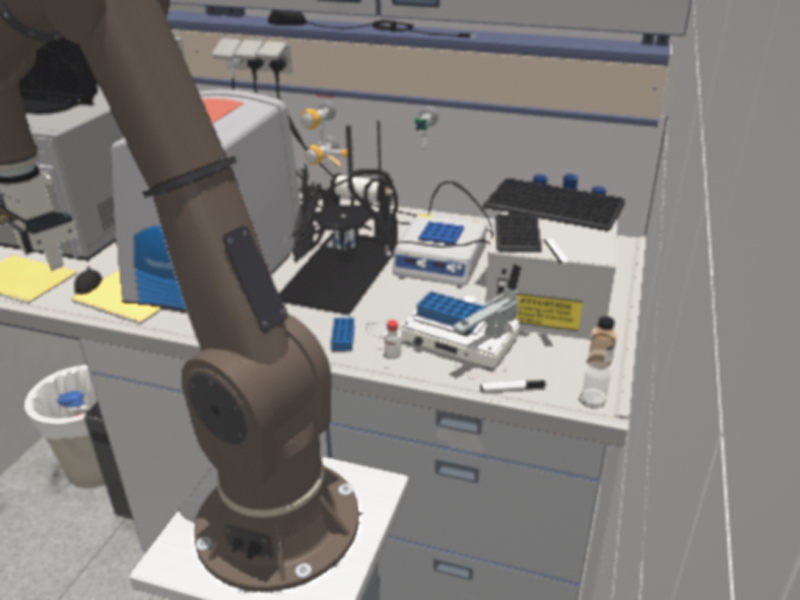

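The top view shows the shaker at about (0.51, -0.15) in the world frame, turned a few degrees clockwise. The strap runs from its post at about (473,300) to its end at (447,362). The raised lever is at (488,285), close to a tall grey box behind it. I'll move above the shaker for a closer look.

Emit:
apply_moves --motion '[{"z":5,"hand":-1},{"z":10,"y":-4,"hand":-1},{"x":2,"y":-10,"z":12,"hand":-1},{"x":3,"y":-16,"z":12,"hand":-1},{"x":5,"y":-22,"z":12,"hand":-1},{"x":7,"y":-28,"z":12,"hand":-1},{"x":8,"y":-34,"z":12,"hand":-1},{"x":10,"y":-40,"z":12,"hand":-1},{"x":11,"y":-46,"z":12,"hand":-1},{"x":12,"y":-52,"z":12,"hand":-1}]'

```text
schema error: expected keys x, y, z, yaw, hand
```

```bash
python3 - <<'E'
from h import *
s=observe();print(s["clock"],s["position"],s["ee_rot"],s["joints"],s["force"]);print(camera_model("wrist")["T"])
E
```

```text
0.9 [0.25133224 0.57225757 0.22674972] [6.45425710e-01 3.07455219e+00 5.69169371e-05] [-1.2596096   0.43449952  0.02499676  1.57318034 -0.01158919  1.13401868
 -0.07507704] [ 0.46033793 -0.1429121  -0.67514574]
[[ 0.40145711 -0.87545891 -0.26907968  0.17862017]
 [ 0.91587699  0.38413589  0.11665743  0.60426093]
 [ 0.00123438 -0.29327684  0.95602676  0.38331332]
 [ 0.          0.          0.          1.        ]]
```

Emit:
apply_moves --motion '[{"x":0,"y":0,"z":5,"yaw":0,"hand":-1},{"x":0,"y":-4,"z":10,"yaw":0,"hand":-1},{"x":2,"y":-10,"z":12,"yaw":4,"hand":-1},{"x":3,"y":-16,"z":12,"yaw":8,"hand":-1},{"x":5,"y":-22,"z":12,"yaw":12,"hand":-1},{"x":7,"y":-28,"z":12,"yaw":16,"hand":-1},{"x":8,"y":-34,"z":12,"yaw":20,"hand":-1},{"x":10,"y":-40,"z":12,"yaw":24,"hand":-1},{"x":11,"y":-46,"z":12,"yaw":24,"hand":-1},{"x":12,"y":-52,"z":12,"yaw":24,"hand":-1}]'

```text
clock: 2.15
position: [0.3714, 0.0503, 0.347]
ee_rot: [-0.008, 3.141, 0.001]
force: [1.0, 0.1, -0.3]
width: 0.008
gripper_force: 0.0
```

Emit:
apply_moves --motion '[{"x":2,"y":-6,"z":0,"yaw":0,"hand":-1},{"x":4,"y":-12,"z":0,"yaw":0,"hand":-1},{"x":6,"y":-18,"z":0,"yaw":0,"hand":-1},{"x":7,"y":-22,"z":0,"yaw":0,"hand":-1},{"x":7,"y":-22,"z":0,"yaw":0,"hand":-1},{"x":7,"y":-22,"z":0,"yaw":0,"hand":-1}]'

```text
clock: 2.9
position: [0.4412, -0.167, 0.3466]
ee_rot: [0.008, -3.141, -0.001]
force: [0.6, 0.5, -0.0]
width: 0.005
gripper_force: 0.0
```

```bash
python3 - <<'E'
from h import *
s=observe();print(s["clock"],s["position"],s["ee_rot"],s["joints"],s["force"]);print(camera_model("wrist"))
im=get_image("wrist");cv2.imwrite("pics/w1.png",cv2.resize(im,(800,600),interpolation=cv2.INTER_CUBIC));cv2.imwrite("pics/w1raw.png",im)
for n in("shaker","tube_rack","strap_bar","cam_lever"):
    for r in recognise(n,"wrist")[:2]:print(n,round(r["p"],2),np.round(r["rect"]))
E
```

```text
2.9 [ 0.44119388 -0.16703507  0.34658963] [ 7.81295713e-03 -3.14116633e+00 -6.92558370e-04] [-0.45142851  0.08405434  0.78018862  1.77571671 -0.06150102  1.30707644
  1.91884514] [ 0.58582994  0.45756635 -0.01618259]
{'camera_matrix': array([[305.23791129,   0.        , 253.96543193],
       [  0.        , 305.23791129, 195.30562646],
       [  0.        ,   0.        ,   1.        ]]), 'T': array([[-0.00577603, -0.95599191, -0.29333616,  0.36182537],
       [ 0.99998196, -0.00503851, -0.00326982, -0.16749655],
       [ 0.00164795, -0.29334976,  0.95600377,  0.5031875 ],
       [ 0.        ,  0.        ,  0.        ,  1.        ]])}
shaker 0.9 [191. 157. 336. 247.]
tube_rack 0.57 [242. 200. 326. 244.]
tube_rack 0.55 [388. 147. 429. 205.]
strap_bar 0.77 [202. 158. 262. 248.]
cam_lever 0.64 [191. 157. 335. 247.]
cam_lever 0.41 [ 66. 208. 118. 253.]
```

View pics/w1.png

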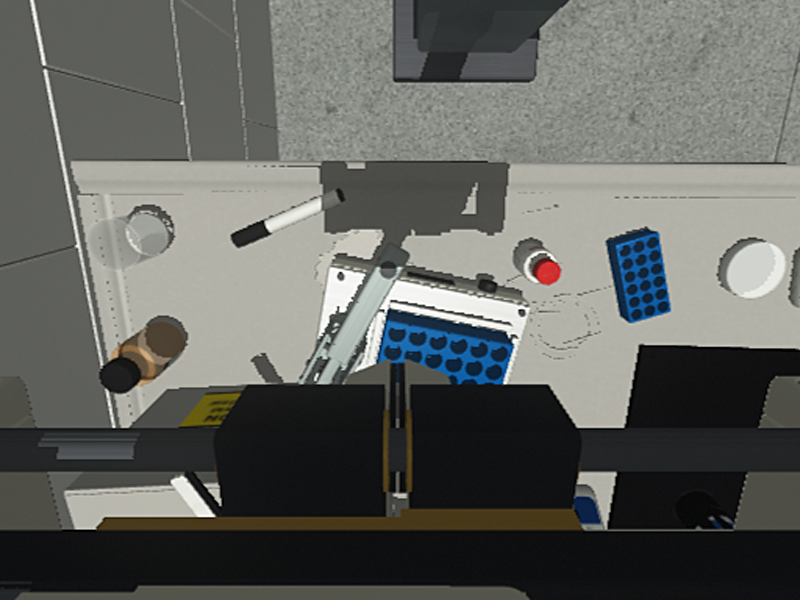

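The wrist view shows the strap end at (397,248) and the bar running back to the yoke around (318,375). The shaker's front corners are at (333,262) and (527,302), and the fingers hide the lever.

```bash
python3 - <<'E'
from h import *
k=1.5625
W=lambda u,v,z:ray("wrist",u/k,v/k,z).round(4)
T=lambda u,v,z:ray("top",u/k,v/k,z).round(4)
print("wrist corners FR,FL",W(333,262,.046),W(527,302,.046))
print("strap end w",W(397,246,.109),"edges",W(380,262,.109),W(405,270,.109),W(303,380,.1),W(350,380,.1))
print("top: FL BL FR",T(386,334,.046),T(397,275,.046),T(477,347,.046))
print("strap end t",T(446,362,.109),"post",T(474,302,.109),"lever tip",T(489,282,.17))
print("box front", T(450,268,0),T(582,262,0),T(455,275,0), "wr",W(190,428,.08),"amber",W(165,340,0),"beaker",W(150,230,0),"rack front",W(388,310,.082),W(512,345,.082))
d=W(527,302,.046)-W(333,262,.046);print(np.linalg.norm(d),np.degrees(np.arctan2(-d[0],d[1])))
im=get_image("top");x=im[150:250,230:390];cv2.imwrite("pics/t2.png",cv2.resize(x,(800,500),interpolation=cv2.INTER_CUBIC))
E
```

```text
wrist corners FR,FL [ 0.4589 -0.228   0.046 ] [ 0.4983 -0.035   0.046 ]
strap end w [ 0.4316 -0.1659  0.109 ] edges [ 0.4453 -0.1801  0.109 ] [ 0.452  -0.1589  0.109 ] [ 0.5593 -0.2522  0.1   ] [ 0.559  -0.2085  0.1   ]
top: FL BL FR [ 0.4859 -0.0399  0.046 ] [ 0.6154 -0.0635  0.046 ] [ 0.4578 -0.2342  0.046 ]
strap end t [ 0.4202 -0.1631  0.109 ] post [ 0.5439 -0.2226  0.109 ] lever tip [ 0.5728 -0.246   0.17  ]
box front [ 0.642  -0.1829  0.    ] [ 0.6558 -0.4819  0.    ] [ 0.6258 -0.1939  0.    ] wr [ 0.6231 -0.3729  0.08  ] amber [ 0.5597 -0.4264  0.    ] beaker [ 0.4358 -0.4255  0.    ] rack front [ 0.4962 -0.1736  0.082 ] [ 0.5303 -0.0559  0.082 ]
0.19698060818263305 -11.538110397596139
```

View pics/t2.png

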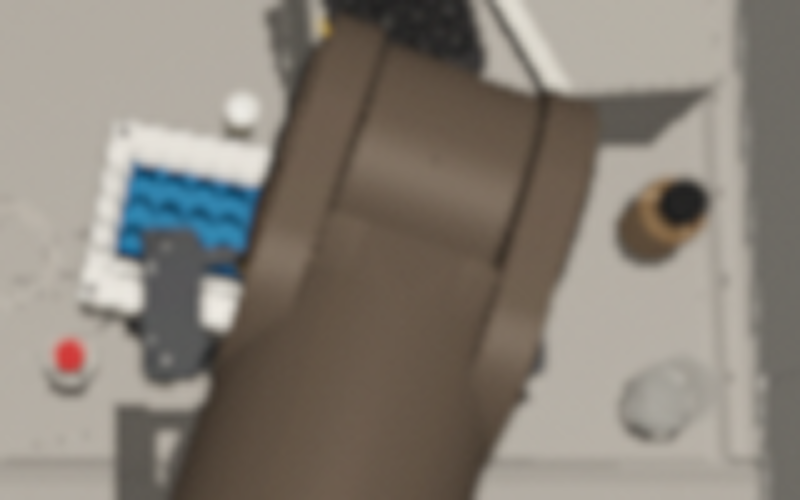

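```bash
python3 - <<'E'
from h import *
P=np.array([.527,-.219]);s=np.array([.430,-.220])
for a in [152,144,136,128,120,112,104,96,90,86,82,80,78]:
    t=np.radians(a);d=np.array([np.cos(t),np.sin(t)]);n=np.array([-d[1],d[0]])
    q=P+.085*d+(.011+.0095*abs(n[0])+.019*abs(n[1]))*n
    print(a,q.round(3),((q-s)*100).round(1))
E
```

```text
152 [ 0.437 -0.208] [0.7 1.2]
144 [ 0.439 -0.195] [0.9 2.5]
136 [ 0.444 -0.182] [1.4 3.8]
128 [ 0.451 -0.171] [2.1 4.9]
120 [ 0.46 -0.16] [3. 6.]
112 [ 0.47 -0.15] [4. 7.]
104 [ 0.482 -0.143] [5.2 7.7]
96 [ 0.496 -0.137] [6.6 8.3]
90 [ 0.507 -0.134] [7.7 8.6]
86 [ 0.511 -0.133] [8.1 8.7]
82 [ 0.516 -0.132] [8.6 8.8]
80 [ 0.518 -0.131] [8.8 8.9]
78 [ 0.521 -0.131] [9.1 8.9]
```

Emit:
apply_moves --motion '[{"x":-1,"y":-5,"z":-2,"yaw":0,"hand":-1},{"x":-1,"y":-5.3,"z":-8,"yaw":0,"hand":-1},{"x":-1,"y":-5.3,"z":-13,"yaw":0,"hand":-1},{"x":-1,"y":-5.3,"z":-18,"yaw":0,"hand":-1},{"x":-1,"y":-5.3,"z":-18,"yaw":0,"hand":-1},{"x":-1,"y":-5.3,"z":-18,"yaw":0,"hand":-1}]'

```text
clock: 3.95
position: [0.4322, -0.221, 0.1683]
ee_rot: [-0.008, 3.14, -0.001]
force: [0.4, -0.2, 0.7]
width: 0.002
gripper_force: 0.0
```

```bash
python3 - <<'E'
from h import *
print(observe()["joints"])
im=get_image("scene");x=im[150:280,230:410];cv2.imwrite("pics/s2.png",cv2.resize(x,(800,578),interpolation=cv2.INTER_CUBIC))
print(proj("scene",[.527,-.219,.109]),proj("scene",[.427,-.165,.109]))
E
```

```text
[-0.24214472  0.32466547  0.77732745  2.02593552 -0.29002694  0.89946169
  2.26738573]
[317.27980303 195.02296626] [291.87365864 209.7788471 ]
```

View pics/s2.png

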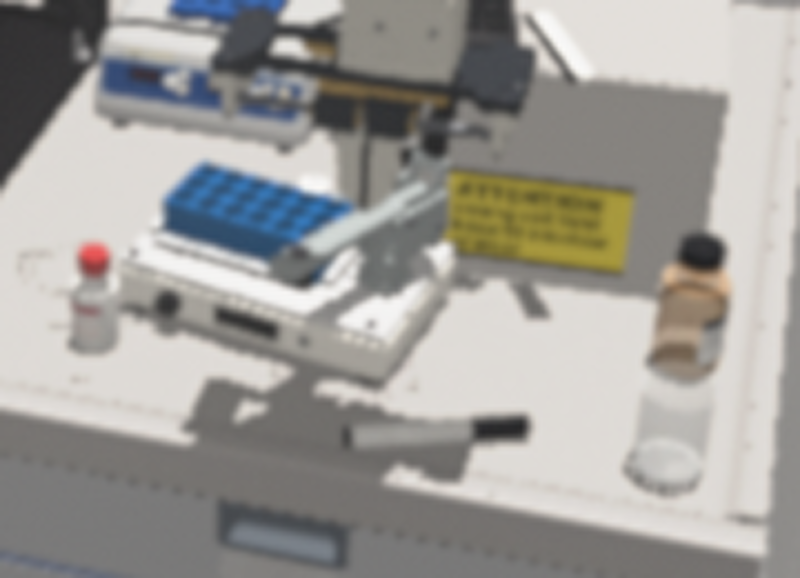

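```bash
python3 - <<'E'
from h import *
p=observe()["position"];
f=lambda q:((proj("scene",q)-[230,150])*4.444).round()
print(p,f(p),f(p+[0,0,.066]),"bar mid",f([.477,-.192,.109]),camera_model("scene")["T"][:3,3], "lever tip",f([.577,-.246,.179]))
E
```

```text
[ 0.4325874  -0.22113792  0.1687445 ] [365. 198.] [371. 107.] bar mid [333. 232.] [-0.66800239 -0.42875006  0.87536649] lever tip [447.  83.]
```

The tips line up with where I expected them, beside the bar on its right. I'll lower them and sweep.

Emit:
apply_moves --motion '[{"x":0,"y":-1.0,"z":-4,"yaw":0,"hand":-1},{"x":0,"y":-1.0,"z":-7.5,"yaw":0,"hand":-1},{"x":0,"y":-1.0,"z":-7.5,"yaw":0,"hand":-1},{"x":0,"y":-1.0,"z":-7.5,"yaw":0,"hand":-1}]'

```text
clock: 4.5
position: [0.4326, -0.2311, 0.0937]
ee_rot: [-0.008, 3.139, -0.001]
force: [-1.0, -1.5, 0.6]
width: 0.002
gripper_force: 0.0
```

Emit:
apply_moves --motion '[{"x":0.3,"y":1,"z":0,"yaw":0,"hand":-1},{"x":0.5,"y":2.2,"z":0,"yaw":0,"hand":-1},{"x":0.7,"y":3.4,"z":0,"yaw":0,"hand":-1},{"x":1.2,"y":4.8,"z":0,"yaw":0,"hand":-1},{"x":1.5,"y":5.5,"z":0,"yaw":0,"hand":-1},{"x":1.9,"y":6.0,"z":0,"yaw":0,"hand":-1},{"x":1.9,"y":6.0,"z":0,"yaw":0,"hand":-1}]'

```text
clock: 5.38
position: [0.4505, -0.1701, 0.0916]
ee_rot: [0.009, -3.141, -0.001]
force: [-0.7, -0.3, -0.1]
width: 0.007
gripper_force: 0.0
```

```bash
python3 - <<'E'
from h import *
im=get_image("wrist");cv2.imwrite("pics/w2.png",cv2.resize(im[60:300],(800,375),interpolation=cv2.INTER_CUBIC))
E
```

```text
(no output)
```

View pics/w2.png

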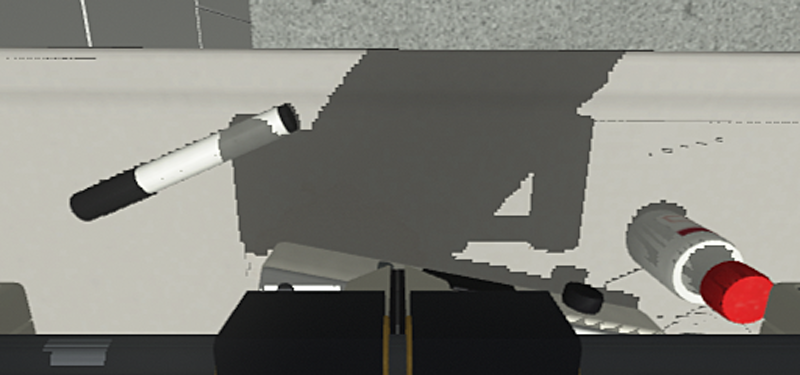

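The strap has left the area in front of the fingers, so it is moving ahead of them. The shadow and dropper bottle (right) are clear. I'll continue the arc.

Emit:
apply_moves --motion '[{"x":0.9,"y":1,"z":0,"yaw":0,"hand":-1},{"x":2,"y":2,"z":0,"yaw":0,"hand":-1},{"x":3.1,"y":2.7,"z":0,"yaw":0,"hand":-1},{"x":4.0,"y":3.2,"z":0,"yaw":0,"hand":-1},{"x":4.8,"y":3.4,"z":0,"yaw":0,"hand":-1},{"x":5.4,"y":3.6,"z":0,"yaw":0,"hand":-1},{"x":5.4,"y":3.6,"z":0,"yaw":0,"hand":-1}]'

```text
clock: 6.3
position: [0.5049, -0.1345, 0.0917]
ee_rot: [-0.008, 3.141, -0.0]
force: [0.2, -0.8, 0.4]
width: 0.004
gripper_force: 0.0
```

Emit:
apply_moves --motion '[{"x":0.3,"y":0,"z":0,"yaw":0,"hand":-1},{"x":0.6,"y":0,"z":0,"yaw":0,"hand":-1},{"x":0.6,"y":0,"z":0,"yaw":0,"hand":-1}]'

```text
clock: 6.68
position: [0.5102, -0.1343, 0.0916]
ee_rot: [0.008, -3.141, -0.001]
force: [-1.3, 1.9, 0.3]
width: 0.006
gripper_force: 0.8
```

Emit:
apply_moves --motion '[{"x":0.3,"y":0,"z":0,"yaw":0,"hand":-1},{"x":0.6,"y":0,"z":0,"yaw":0,"hand":-1},{"x":0.6,"y":0,"z":0,"yaw":0,"hand":-1}]'

```text
clock: 7.05
position: [0.5167, -0.1345, 0.0917]
ee_rot: [-0.008, 3.141, -0.0]
force: [-1.2, 2.5, -0.7]
width: 0.007
gripper_force: 0.8
```

Emit:
apply_moves --motion '[{"x":0.2,"y":0,"z":0,"yaw":0,"hand":-1},{"x":0.4,"y":0,"z":0,"yaw":0,"hand":-1},{"x":0.4,"y":0,"z":0,"yaw":0,"hand":-1}]'

```text
clock: 7.42
position: [0.5206, -0.1347, 0.0918]
ee_rot: [-0.008, 3.141, -0.0]
force: [-1.8, 2.0, 0.3]
width: 0.004
gripper_force: 0.9
```

```bash
python3 - <<'E'
from h import *
print(observe()["force"],observe()["position"])
im=get_image("scene");x=im[150:280,230:410];cv2.imwrite("pics/s3.png",cv2.resize(x,(800,578),interpolation=cv2.INTER_CUBIC))
E
```

```text
[-1.81900749  2.01577837  0.277824  ] [ 0.52060195 -0.13466894  0.09177507]
```

View pics/s3.png

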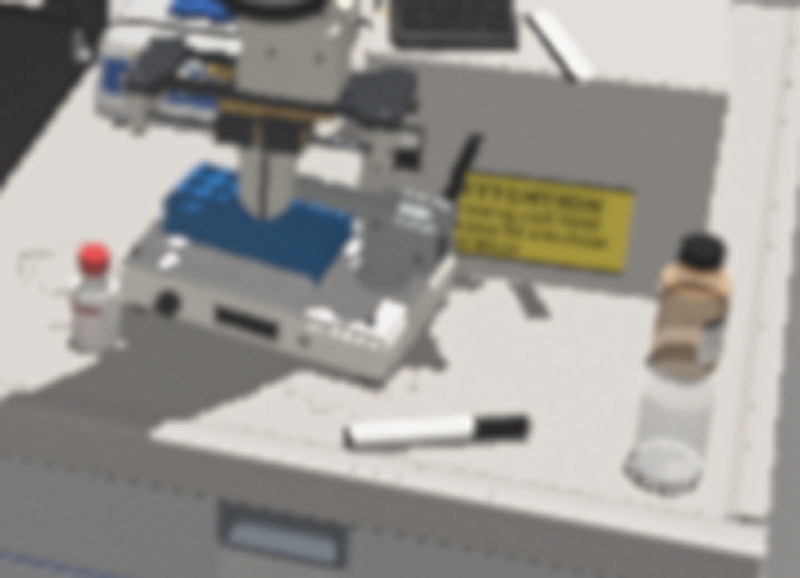

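The strap now lies behind the fingers, almost across the rack, and the lever is raised at (465,165). The force is only friction so far. I'll keep going until I feel the stop.

Emit:
apply_moves --motion '[{"x":0.3,"y":0,"z":0,"yaw":0,"hand":-1},{"x":0.5,"y":0,"z":0,"yaw":0,"hand":-1},{"x":0.5,"y":0,"z":0,"yaw":0,"hand":-1}]'

```text
clock: 7.85
position: [0.5216, -0.1346, 0.0913]
ee_rot: [0.005, -3.135, -0.003]
force: [-14.8, 3.9, 10.6]
width: 0.003
gripper_force: 7.7
```

Emit:
apply_moves --motion '[{"x":0.2,"y":0,"z":0,"yaw":0,"hand":-1},{"x":0.3,"y":0,"z":0,"yaw":0,"hand":-1},{"x":0.3,"y":0,"z":0,"yaw":0,"hand":-1}]'

```text
clock: 8.22
position: [0.5221, -0.1346, 0.0911]
ee_rot: [0.004, -3.131, -0.005]
force: [-23.3, 3.6, 18.9]
width: 0.007
gripper_force: 12.4
```

The stop is reached: the force jumped to 23 N at x≈0.521. I'll back off, lift, go over to the lever and work out the lever path.

Emit:
apply_moves --motion '[{"x":-1,"y":0,"z":0,"yaw":0,"hand":-1},{"x":-2.5,"y":0,"z":0.5,"yaw":0,"hand":-1},{"x":-2.5,"y":0,"z":5,"yaw":0,"hand":-1},{"x":-2,"y":0,"z":10,"yaw":0,"hand":-1},{"x":-1,"y":-3,"z":12,"yaw":0,"hand":-1},{"x":0,"y":-7,"z":12,"yaw":0,"hand":-1},{"x":0,"y":-8,"z":12,"yaw":0,"hand":-1},{"x":0,"y":-8,"z":12,"yaw":0,"hand":-1}]'

```text
clock: 9.22
position: [0.5278, -0.2151, 0.2118]
ee_rot: [-0.005, 3.142, -0.0]
force: [-0.2, 0.7, -0.5]
width: 0.003
gripper_force: 0.0
```

```bash
python3 - <<'E'
from h import *
s=observe();p=s["position"];print(s["joints"].round(2),p,s["force"])
P=np.array([.527,-.219]);u=np.array([-.182,-.983])
for th in [75,70,64,57,50,43,36,29,22,16,11,8,6,4]:
    t=np.radians(th);S=80
    o=.032+.001*(S*np.cos(t)-5*np.sin(t))-.019;z=.085+.001*(S*np.sin(t)+5*np.cos(t))
    q=np.r_[P+u*o,z];print(th,q.round(3),((q-p)*100).round(1))
im=get_image("wrist");cv2.imwrite("pics/w3.png",cv2.resize(im,(800,600),interpolation=cv2.INTER_CUBIC))
im=get_image("scene");x=im[130:260,240:420];cv2.imwrite("pics/s4.png",cv2.resize(x,(800,578),interpolation=cv2.INTER_CUBIC))
f=lambda q:((proj("scene",q)-[240,130])*4.444).round()
print("handle",f(np.r_[P+u*.0466,.1587]),"tcp",f(p),"strapend",f(np.r_[P-u*.11,.109]),"pin",f(np.r_[P+u*.032,.085]))
E
```

```text
[-0.26  0.43  0.79  1.78 -0.34  1.08  2.22] [ 0.52776214 -0.21509866  0.2117574 ] [-0.18715524  0.705359   -0.47893306]
75 [ 0.522 -0.247  0.164] [-0.6 -3.2 -4.8]
70 [ 0.521 -0.254  0.162] [-0.7 -3.9 -5. ]
64 [ 0.519 -0.262  0.159] [-0.9 -4.7 -5.3]
57 [ 0.517 -0.27   0.155] [-1.  -5.5 -5.7]
50 [ 0.516 -0.279  0.149] [-1.2 -6.3 -6.2]
43 [ 0.515 -0.286  0.143] [-1.3 -7.1 -6.9]
36 [ 0.513 -0.293  0.136] [-1.4 -7.7 -7.6]
29 [ 0.512 -0.298  0.128] [-1.5 -8.3 -8.4]
22 [ 0.511 -0.303  0.12 ] [-1.6 -8.8 -9.2]
16 [ 0.511 -0.306  0.112] [ -1.7  -9.1 -10. ]
11 [ 0.511 -0.308  0.105] [ -1.7  -9.3 -10.7]
8 [ 0.51  -0.309  0.101] [ -1.7  -9.4 -11.1]
6 [ 0.51  -0.309  0.098] [ -1.8  -9.4 -11.3]
4 [ 0.51  -0.31   0.096] [ -1.8  -9.5 -11.6]
handle [413. 243.] tcp [346. 156.] strapend [199. 250.] pin [385. 330.]
```

View pics/s4.png

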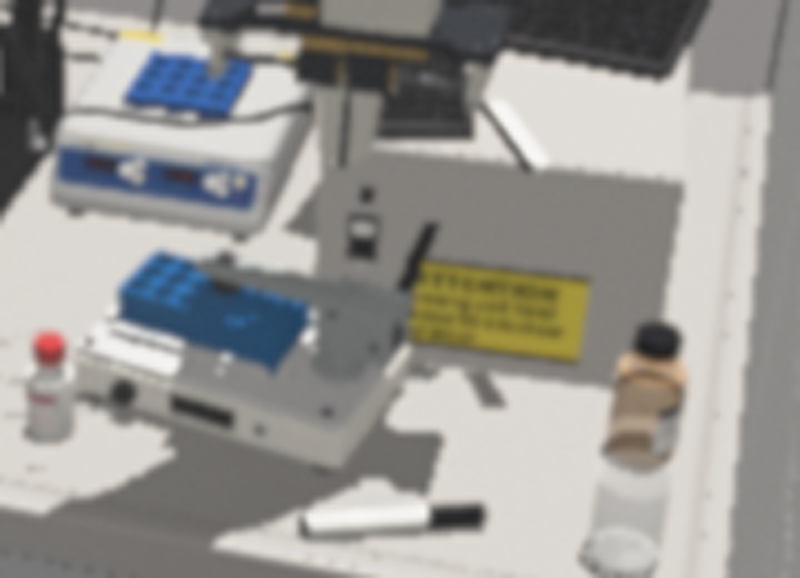

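The raised handle runs from (405,288) to (432,225), matching the prediction near (413,243). The strap lies across the rack. Next I'll go in on the foot side of the lever and push it over.

Emit:
apply_moves --motion '[{"x":-0.8,"y":-0.8,"z":-3,"yaw":-5,"hand":-1},{"x":-0.9,"y":-0.9,"z":-5.2,"yaw":-10,"hand":-1},{"x":-1.0,"y":-2.4,"z":-5.2,"yaw":-10,"hand":-1},{"x":-1.1,"y":-3.4,"z":-5.2,"yaw":-10,"hand":-1},{"x":-1.2,"y":-4.3,"z":-5.3,"yaw":-10,"hand":-1},{"x":-1.3,"y":-5.0,"z":-5.5,"yaw":-10,"hand":-1},{"x":-1.4,"y":-5.7,"z":-5.9,"yaw":-10,"hand":-1},{"x":-1.5,"y":-6.5,"z":-6.4,"yaw":-10,"hand":-1},{"x":-1.5,"y":-6.5,"z":-6.4,"yaw":-10,"hand":-1}]'

```text
clock: 10.45
position: [0.5129, -0.2805, 0.1473]
ee_rot: [-0.268, -3.13, 0.001]
force: [-0.6, -0.1, -0.4]
width: 0.003
gripper_force: 0.0
```

```bash
python3 - <<'E'
from h import *
print(observe()["joints"].round(2))
im=get_image("scene");x=im[130:260,240:420];cv2.imwrite("pics/s5.png",cv2.resize(x,(800,578),interpolation=cv2.INTER_CUBIC))
E
```

```text
[-0.12  0.54  0.78  1.81 -0.45  0.98  2.24]
```

View pics/s5.png

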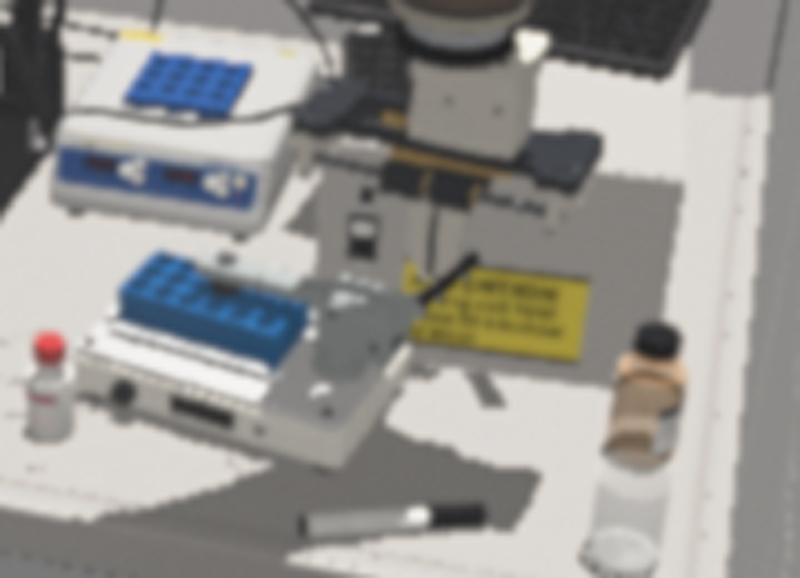

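The lever is being pushed over, and its handle now runs from (420,305) to (475,258). I'll continue.

Emit:
apply_moves --motion '[{"x":-0.1,"y":-0.6,"z":-0.5,"yaw":0,"hand":-1},{"x":-0.2,"y":-1.3,"z":-1.2,"yaw":0,"hand":-1},{"x":-0.3,"y":-1.8,"z":-2.0,"yaw":0,"hand":-1},{"x":-0.4,"y":-2.3,"z":-2.8,"yaw":0,"hand":-1},{"x":-0.4,"y":-2.6,"z":-3.5,"yaw":0,"hand":-1},{"x":-0.4,"y":-2.8,"z":-4.0,"yaw":0,"hand":-1},{"x":-0.4,"y":-2.8,"z":-4.0,"yaw":0,"hand":-1}]'

```text
clock: 11.38
position: [0.509, -0.3074, 0.1072]
ee_rot: [-0.266, -3.129, -0.001]
force: [-0.0, 0.2, 0.5]
width: 0.006
gripper_force: 0.0
```

Emit:
apply_moves --motion '[{"x":0,"y":0,"z":-0.4,"yaw":0,"hand":-1},{"x":0,"y":0,"z":-0.7,"yaw":0,"hand":-1},{"x":0,"y":0,"z":-0.7,"yaw":0,"hand":-1}]'

```text
clock: 11.75
position: [0.5094, -0.3075, 0.1007]
ee_rot: [0.266, 3.13, 0.0]
force: [-0.7, 0.1, 0.5]
width: 0.005
gripper_force: 0.4
```

Emit:
apply_moves --motion '[{"x":0,"y":0,"z":-0.2,"yaw":0,"hand":-1},{"x":0,"y":0,"z":-0.4,"yaw":0,"hand":-1},{"x":0,"y":0,"z":-0.4,"yaw":0,"hand":-1}]'

```text
clock: 12.12
position: [0.5094, -0.3081, 0.097]
ee_rot: [0.266, 3.13, -0.001]
force: [-1.0, -2.6, 6.3]
width: 0.005
gripper_force: 2.8
```

Emit:
apply_moves --motion '[{"x":0,"y":0,"z":-0.2,"yaw":0,"hand":-1},{"x":0,"y":0,"z":-0.4,"yaw":0,"hand":-1},{"x":0,"y":0,"z":-0.4,"yaw":0,"hand":-1}]'

```text
clock: 12.5
position: [0.51, -0.3086, 0.0959]
ee_rot: [0.267, 3.127, 0.0]
force: [-8.1, 4.1, 37.6]
width: 0.004
gripper_force: 19.0
```

Emit:
apply_moves --motion '[{"x":0,"y":0,"z":-0.2,"yaw":0,"hand":-1},{"x":0,"y":0,"z":-0.2,"yaw":0,"hand":-1}]'

```text
clock: 12.75
position: [0.5105, -0.3088, 0.0954]
ee_rot: [0.267, 3.125, 0.001]
force: [-12.1, 7.7, 54.4]
width: 0.004
gripper_force: 27.3
```

The lever is hard against its stop. I'll retreat and check.

Emit:
apply_moves --motion '[{"x":0,"y":0,"z":1,"yaw":0,"hand":-1},{"x":0,"y":0,"z":5,"yaw":0,"hand":-1},{"x":0,"y":0,"z":10,"yaw":0,"hand":-1},{"x":0,"y":0,"z":16,"yaw":0,"hand":-1},{"x":-5,"y":3,"z":21,"yaw":0,"hand":-1},{"x":-10,"y":7,"z":24,"yaw":0,"hand":-1},{"x":-12,"y":12,"z":24,"yaw":0,"hand":-1},{"x":-12,"y":18,"z":24,"yaw":0,"hand":-1},{"x":-12,"y":22,"z":24,"yaw":0,"hand":-1},{"x":-12,"y":22,"z":24,"yaw":0,"hand":-1}]'

```text
clock: 14.0
position: [0.3888, -0.0835, 0.3304]
ee_rot: [-0.254, -3.13, -0.002]
force: [0.4, -0.6, -0.1]
width: 0.002
gripper_force: 0.0
```

```bash
python3 - <<'E'
from h import *
a=get_image("scene")[140:260,250:410];b=get_image("wrist")
cv2.imwrite("pics/f.png",np.vstack([cv2.resize(a,(400,300),interpolation=3),cv2.resize(b,(400,300),interpolation=3)]))
P=np.array([.527,-.219]);u=np.array([-.182,-.983])
f=lambda q:((proj("scene",q)-[250,140])*2.5).round();w=lambda q:(proj("wrist",q)*.78125+[0,300]).round()
for n,q in dict(end=np.r_[P-u*.11,.109],tip=np.r_[P+u*.129,.1]).items():print(n,f(q),w(q))
E
```

```text
end [ 87. 116.] [200. 518.]
tip [269. 171.] [ 70. 513.]
```

View pics/f.png

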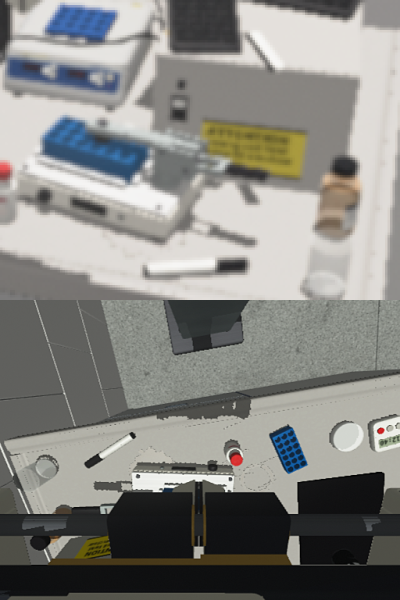

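The strap lies across the rack with its end at (92,127). The lever is down, its tip at (268,176) against a predicted (269,171), and nothing else has moved. The hand is clear, so I'll hand the job in.

```bash
python3 -c "
from cell import *
print(sign_off())"
```

```text
the job is handed in; nothing more can be done
None
```

The job is handed in (no verdict shown): the strap was pushed round to its stop over the rack, then the cam lever all the way down to its stop, and the hand finished clear at about 14 s.

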